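# Set an agar plate in the colony counter's well and swing the magnifier over it

## Task

Get the agar plate ready for counting: slide the round covered dish that stands on the deck of the colony counter across the deck, without picking it up or tipping it, until it drops into the round well and lies flat. Then swing the magnifier round on its post until its lens is centred over the dish. Leave everything else on the table and on the deck where it is.

Things in the scene. Friction and masses are not known exactly. Their poses are not given: they have to be found in the camera images.
- counter: Colony counter, fixed: flat-topped light box 260 (x) by 420 (y) by 70 mm high, white housing, grey deck; origin at the centre of its underside, z up, x to its rear, y to its left. The deck is the top face, 70 mm above the table, level, without a rim: dish well on its left half, magnifier post at its rear left corner, the dish somewhere on its right half.
- well (a point): Centre of the well's floor (64 mm above the table; z up, axes parallel to the counter's; 70 mm left of the deck's centre). The well is a round pocket 102 mm across and 6 mm deep in the deck, with a small chamfer at its lip, a pale floor and a flat dark ring round it.
- dish: The agar plate: lidded clear Petri dish with amber agar, 92 mm across, 17 mm high, 0.11 kg; origin at the centre of its underside, z up. Starts on the deck, centre 110 to 220 mm from the well's. Friction about 0.6; it does not coast. It has 5 mm play all round in the well, leans 4 degrees over the lip and stands 11 mm proud when seated; pushed hard on the well's far side it may ride up.
- magnifier (a joint): Angle of the magnifier on its upright post, rad: 0 = lens exactly over the well's centre; positive = swung away, clockwise seen from above, towards the counter's left side and beyond the deck. Range -0.6 to 2.0, with no stop at 0. It starts at 1.25 to 1.9. The joint rubs with about 0.2 N m, so it stays where it is left.
- post (a point): Point on the upright axis that the magnifier turns about, at the height of the lens (185 mm above the table; axes parallel to the counter's). The post is 18 mm thick, 95 mm behind and 100 mm left of the well's centre.
- lens (a point): Centre of the magnifier's lens, 138 mm from the post's axis and 185 mm above the table (115 mm above the deck); its x axis points straight away from the post. The lens sits in a black ring 116 mm across and 18 mm high, carried by a bar 16 mm wide from the post.
- handle (a point): Middle of the magnifier's handle: a level black rod 18 mm thick with a grip 68 mm long that sticks out of the lens ring straight away from the post; this point is 100 mm beyond the lens's centre and 238 mm from the post's axis, 185 mm above the table. Same axes as the lens. It may be pushed sideways or pinched from above.
- pen: Bystander: white and black pen, 130 by 12 mm, lying on the left front of the deck; origin at the middle of its underside, x along it.
- stain_bottle: Bystander: small amber bottle with a white cap, 30 mm across, 62 mm high, standing at the middle of the deck's rear edge; origin under its centre.
- dish_stack: Bystander: stack of four empty dishes, 92 mm across, 67 mm high, on the table at the right; origin under its centre.
- flask: Bystander: conical glass flask, 86 mm across, 142 mm high, on the table left or right of the counter; origin under its centre.
- beaker: Bystander: glass beaker, 70 mm across, 95 mm high, on the table left or right of the counter; origin under its centre.
- data_logger: Bystander: dark blue handheld data logger, 150 by 75 by 30 mm, on the table at the left; origin under its centre.
Things that resemble listed ones, but are neither listed nor needed, are in the scene too. What is meant by the dish is not pink or turquoise, and is the smaller of those in its own colour.

How it is judged:
On the way, in this order (a step that is already met when the one before it is completed fails the run):
1. the dish lies flat in the well (horizontal distance between dish and well below 0.009 m and z of dish in the frame of well below 0.002 m and angle between dish's own z axis and vertical below 0.03 rad), for 0.3 s.
2. the magnifier's lens is over the dish in the well (all of step 1 and horizontal distance between lens and well below 0.02 m), for 0.2 s.
At the end, for the whole second after the job is handed in: The dish rests flat on the floor of the well (centre within 9 mm of the well's centre, underside within 2 mm of the floor, tilt under 0.03 rad), the lens stands still with its centre within 20 mm of the well's centre seen from above, and the robot has let go of everything (all of step 2 and linear speed of dish below 0.01 m/s and velocity of joint magnifier between -0.05 and 0.05 rad/s); the robot touches nothing.
It fails at once if the dish is picked up (underside more than 15 mm above the deck) (z of dish in the frame of well above 0.021 m).
It fails at once if the dish falls off the deck (z of dish in the frame of well below -0.01 m).
It fails at once if the dish is tipped by more than 20 degrees (angle between dish's own z axis and vertical above 0.35 rad).
It fails at once if the pen or the bottle on the deck or a thing on the table (dish stack, flask, beaker, data logger) is moved by more than 30 mm (distance of any of pen, stain_bottle, dish_stack, flask, beaker, data_logger from where it was at the start of the episode above 0.03 m).
It also fails if it takes over 72 s, if anything falls off the work surface, if the arm or the gripper's body presses on something with over 40 N, if the wrist force passes 120 N, or if a joint passes its speed limit or range.

## Robot

A 7-joint arm with a two-finger parallel gripper is mounted at the origin on the work surface. World frame = base frame: x ahead of the robot, y to its left, z up, the work surface at z = 0. Lengths are in m, angles in rad, forces in N, time in s.
With the tool pointing down it reaches from about 0.425 to 0.825 m from the base axis. Payload 3.6 kg.
Tool frame: the origin (TCP) lies at the very end of the fingers, on their centre line; the grasp point (between the pads) lies 19 mm behind it (robot.grasp_offset is the y of the grasp point in the tool frame, in m); y points along the fingers, x is the direction in which the jaws open and shut, and the axes are right-handed (so a half turn about y gives the same grasp; the last joint's range is limited). The gripper opens to 85 mm and grips with 20 to 120 N. Pads are 22 mm wide; open, the fingers measure 114 mm over their backs; the gripper's body (76 mm by 85 mm) begins 54 mm behind the grasp point. The pads swing forward as they close: fully open they stand 13 mm farther back than shut.
Start: joints at [-1.349, 0.615, -0.013, 1.423, 0.008, 1.103, -0.04], TCP at [0.159, 0.63, 0.209] pointing down, gripper open.
Joint ranges: [-3.12, 3.12], [-0.3, 2.06], [-1.34, 1.32], [0.26, 2.42], [-1.36, 4.5], [0.01, 1.98], [-2.84, 2.84]. Speed limits (rad/s): [2.79, 2.79, 3.14, 3.14, 3.14, 3.14, 3.14].

## Interface

Orientations are given as a rotation vector (axis times angle).
In Python, from station import status, cams, robot gives the robot as it stands.
- The arm moves only by the tool apply_moves, never from a script. Its arguments are lists of equal length, an entry for each row: "linear": the shift along the tool's x, y, z in units of 0.2 m (1.0 is 0.2 m), a list of three; "rotation": the turn, a rotation vector about the tool's x, y, z in units of 180 degrees (1.0 is 180 degrees), a list of three. In form: {"linear": [[x, y, z], ...], "rotation": [[wx, wy, wz], ...]}. A call has 1 to 12 rows; each row shifts and turns the pose as measured when the row begins, along the tool's axes as they then stand; what a row does not reach is not made up. A row lasts 1/12 s, in which the tool goes at most 41.7 mm and 7.16 degrees, less where a joint would pass 70% of its speed; a pose out of reach is approached as far as the arm can. A call with a number of a shift or a turn outside -1 to 1 is refused whole. A call with a gripper value outside its range is refused whole. "gripper" is the opening, from 0 (shut) to 1 (fully open), set as the call begins (left out, the last holds). The fingers move at their own pace and stop on an object; "squeeze" is the grip in N (left out, the last holds). Time passes only in rows, so rows that do not move let the fingers close. It gives the time, the measured TCP pose, the force and the opening at its end, in the units of the state.
- status.get_state(): the state, without advancing time (a new reading comes with each control period).
- cams.read_camera(name): name is "scene" or "side" or "wrist"; returns a dict with "frame" (400x640x3 uint8, blue, green, red), "fx", "fy", "cx", "cy" (pixels), "R" (3x3) and "t" (3): a world point X has camera coordinates R X + t. Camera axes: x right, y down, z forward; pixel columns grow to the right and rows downward; lengths in m; the calibration is good to about 2 mm. A picture is of the moment at which its call begins. There is no depth.
- robot.job_done(): hands the job in, once; it reports no verdict.
Trained networks look in a picture, given as the dict that the camera call returned (one of the last four; its "shot" number tells which), for a name from the list of things; names that differ only in an ending like _2 or _b are one class to them, and where a whole thing is asked for, a point or a joint stands for the part that bears it (a point fixed in the world has none). Each returns a list of dicts, best first, with "score" (0 to 1); they miss things now and then, are a little off and sometimes report something else, mostly with a low value. They report only what shows in the picture. A call takes as long as a camera call. They do not tell look-alikes from the thing itself.
- cams.search_frame(picture, thing): "position" ([column, row] in pixels, amid what is visible of it).
The state is a dict: "time": time; "q": joint angles; "qvel": joint speeds; "joint_torque": joint torques, N m; "position": TCP position; "tool_rot": TCP orientation; "force": force on the tool from outside, world axes, zero at the start; "wrist_torque": the same for the moment, N m; "finger_gap": finger opening in m.
Only numpy, scipy, OpenCV 4.12 (cv2) and the standard library are available. Lean on these libraries where they do the work, as an engineer would, in place of code of your own. Each camera call takes 0.05 s, during which the arm holds its last target. There are 200 camera calls.

## Working session

There is one attempt and no reset: what is moved stays moved. The work goes in short steps, Python scripts to look and compute and a tool call to move; the robot and the scene stay as the last step left them, time stands still between calls to the robot, and variables do not carry over. Pictures are saved under pics/ and viewed, about 8 in all and at most 12, crops included, and the job is handed in when it is done.

Besides the shell and the picture viewer there is one more tool, called after "Request:" as name(argument=value, ...) on one line, values as JSON. apply_moves: Moves the arm, as the interface text tells. Its arguments: {"type":"object","properties":{"linear":{"type":"array"},"rotation":{"type":"array"},"gripper":{"type":"number"},"squeeze":{"type":"number"}},"required":["linear","rotation"]}

```bash
ls; mkdir -p pics
python3 - <<'E'
from station import status, cams, robot
import cv2
s=status.get_state();print(s)
for n in("scene","side"):
    p=cams.read_camera(n);cv2.imwrite(f"pics/{n}0.png",p["frame"])
    print(n,p["fx"],p["cx"],p["cy"],p["R"],p["t"])
    for th in("counter","dish","magnifier","lens","handle","pen","stain_bottle","dish_stack","flask","beaker","data_logger"):
        print(th,[([round(float(v)) for v in d["position"]],round(d["score"],2)) for d in cams.search_frame(p,th)])
E
```

```text
pics
{'time': 0.0, 'q': array([-1.34950662,  0.6159294 , -0.01263707,  1.42490276,  0.00809566,
        1.10339763, -0.04040365]), 'qvel': array([-0.00081394, -0.00157566,  0.00058518, -0.00163284,  0.00084652,
        0.00029013, -0.00115171]), 'joint_torque': array([ 6.09968392e-04, -4.69235587e+01,  2.59600924e-01, -1.71032971e+01,
        1.00230999e-02,  9.79135162e-03,  1.19451909e-05]), 'position': array([0.15919783, 0.62935437, 0.20813027]), 'tool_rot': array([-1.31790109, -1.02335471,  1.02673848]), 'force': array([ 0.40452417, -0.67411568,  0.28077046]), 'wrist_torque': array([ 0.03130289, -0.02745257, -0.02365832]), 'finger_gap': 0.08553970305499149}
scene 467.94437914991283 318.6432344984813 199.113451719553 [[ 0.73350476  0.67946447 -0.01728577]
 [ 0.49225559 -0.54859935 -0.67581298]
 [-0.46867387  0.48720302 -0.73687042]] [-0.39325634 -0.15752036  1.72209417]
counter [([333, 226], 0.78)]
dish [([311, 245], 0.85), ([295, 360], 0.82), ([218, 285], 0.72), ([197, 232], 0.71)]
magnifier [([382, 145], 0.85), ([226, 336], 0.61)]
lens [([376, 144], 0.6), ([166, 328], 0.2)]
hand
[... 216 characters left out ...]
ogger [([416, 148], 0.81)]
side 502.25263554470047 321.98901146319855 199.29622801677687 [[ 0.87352759 -0.4865876   0.01349251]
 [-0.2686271  -0.50498729 -0.82026052]
 [ 0.40594214  0.71289574 -0.57183095]] [-0.44120239  0.26981715  1.52711505]
counter [([331, 223], 0.79), ([290, 156], 0.49)]
dish [([450, 272], 0.88), ([364, 304], 0.75), ([359, 229], 0.7), ([288, 309], 0.61)]
magnifier [([292, 154], 0.61)]
lens [([290, 155], 0.6)]
handle [([433, 297], 0.63), ([291, 152], 0.57)]
pen [([293, 154], 0.49), ([291, 199], 0.43)]
stain_bottle [([358, 201], 0.48)]
dish_stack [([406, 340], 0.92)]
flask [([229, 170], 0.78), ([291, 198], 0.17)]
beaker [([431, 295], 0.6)]
data_logger [([290, 153], 0.45)]
```

View pics/scene0.png

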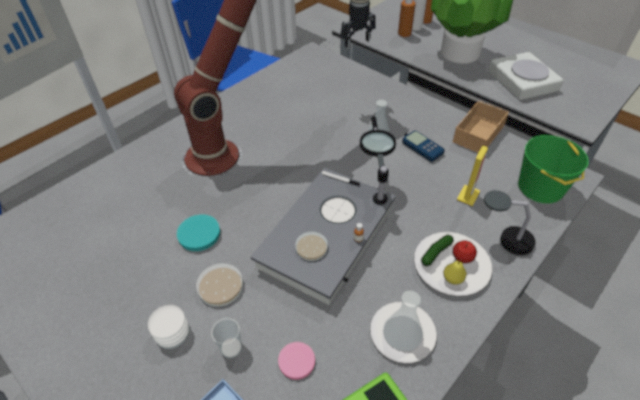

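View pics/side0.png

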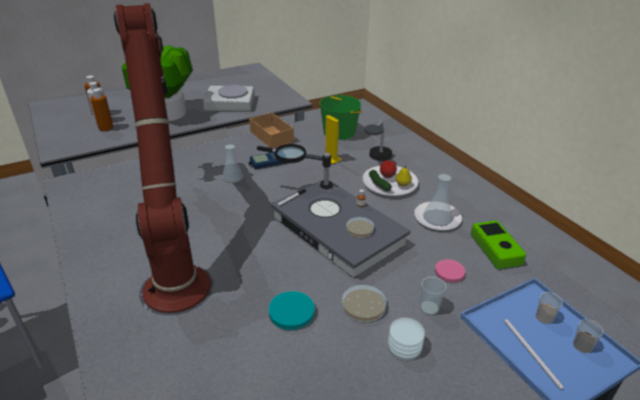

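Scene: counter in the middle, well at about (338,210), tan dish on the deck at (312,246), lens ring (377,143), post base (381,198). The larger tan dish (220,285) is a decoy on the table. The side view agrees (well (325,208), dish (360,228), lens (291,154)).

```bash
cat > h.py <<'E'
from station import status, cams, robot
import cv2, numpy as np
def ray(p,uv,z):
    R=np.array(p["R"]);t=np.array(p["t"]);c=-R.T@t
    d=R.T@np.array([(uv[0]-p["cx"])/p["fx"],(uv[1]-p["cy"])/p["fy"],1])
    return c+d*(z-c[2])/d[2]
def proj(p,X):
    k=np.array(p["R"])@np.array(X)+np.array(p["t"]);return np.array([p["fx"]*k[0]/k[2]+p["cx"],p["fy"]*k[1]/k[2]+p["cy"]])
E
python3 - <<'E'
from h import *
np.set_printoptions(precision=3,suppress=True)
pts={"scene":dict(well=(338,210,.066),dish=(312,246,.083),post=(381,198,.07),lens=(377,143,.185),bottle=(360,241,.07),pen=(341,179,.075),handle=(374,121,.185),flask=(379,119,.05),logger=(422,145,.02)),
"side":dict(well=(325,208,.066),dish=(360,228,.083),post=(326,184,.07),lens=(291,154,.185),bottle=(361,205,.07),pen=(291,198,.075),handle=(265,149,.185),flask=(231,170,.05),logger=(262,158,.02))}
for n in pts:
    p=cams.read_camera(n)
    print(n,-np.array(p["R"]).T@p["t"])
    for k,v in pts[n].items(): print(k,ray(p,v[:2],v[2]))
    cv2.imwrite(f"pics/{n}c.png",cv2.resize(p["frame"][95:315,220:430] if n=="scene" else p["frame"][130:280,210:420],None,fx=3 ,fy=2.7,interpolation=cv2.INTER_CUBIC))
p=cams.read_camera("wrist");R=np.array(p["R"]);c=-R.T@p["t"];s=status.get_state()
T=cv2.Rodrigues(np.array(s["tool_rot"]))[0]
print(T,"cam in tool",T.T@(c-s["position"]),T.T@R.T,p["fx"])
E
```

```text
scene [ 1.173 -0.658  1.156]
well [0.556 0.069 0.066]
dish [ 0.6   -0.095  0.083]
post [0.625 0.194 0.07 ]
lens [0.53  0.283 0.185]
bottle [0.684 0.019 0.07 ]
pen [0.48  0.17  0.075]
handle [0.454 0.364 0.185]
flask [0.36  0.528 0.05 ]
logger [0.55  0.543 0.02 ]
side [-0.162 -1.167  1.101]
well [0.556 0.071 0.066]
dish [ 0.59  -0.101  0.083]
post [0.632 0.198 0.07 ]
lens [0.529 0.28  0.185]
bottle [0.674 0.022 0.07 ]
pen [0.472 0.171 0.075]
handle [0.46  0.359 0.185]
flask [0.364 0.49  0.05 ]
logger [0.529 0.568 0.02 ]
[[ 0.245 -0.    -0.969]
 [ 0.969 -0.     0.245]
 [-0.    -1.     0.   ]] cam in tool [ 0.    -0.165  0.067] [[ 1.    -0.001  0.   ]
 [-0.001 -0.268  0.964]
 [-0.001 -0.964 -0.268]] 342.6424040800932
```

Request:
apply_moves(linear=[[-0.13,-0.1,-0.13],[-0.13,-0.1,-0.13],[-0.13,-0.1,-0.13],[-0.13,-0.1,-0.13],[-0.13,-0.1,-0.13],[-0.14,0,-0.13],[-0.14,0,-0.13],[-0.14,0,-0.13],[-0.14,0,-0.13],[-0.14,0,-0.13],[-0.14,0,-0.13],[-0.14,0,-0.13]], rotation=[[0,0,0],[0,0,0],[0,0,0],[0,0,0],[0,0,0],[0,0,0],[0,0,0],[0,0,0],[0,0,0],[0,0,0],[0,0,0],[0,0,0]], gripper=0.7)

```text
time: 2.35
position: [0.3863, 0.233, 0.3107]
tool_rot: [-1.302, -1.044, 1.036]
force: [0.6, 0.1, -0.6]
finger_gap: 0.0598
```

Request:
apply_moves(linear=[[-0.14,0,-0.13],[-0.14,0,-0.13],[-0.14,0,-0.13],[-0.14,0,-0.13],[-0.14,0,-0.13],[-0.14,0,-0.13],[-0.14,0,-0.13],[-0.14,0,-0.13],[-0.14,0,-0.13],[-0.14,0,-0.13],[-0.14,0,-0.13],[-0.14,0,-0.13]], rotation=[[0,0,0],[0,0,0],[0,0,0],[0,0,0],[0,0,0],[0,0,0],[0,0,0],[0,0,0],[0,0,0],[0,0,0],[0,0,0],[0,0,0]])

```text
time: 3.35
position: [0.6236, -0.1849, 0.3126]
tool_rot: [-1.304, -1.057, 1.03]
force: [0.4, 1.5, -0.4]
finger_gap: 0.0599
```

Request:
apply_moves(linear=[[0,0,0],[0,0,0],[0,0,0],[0,0,0],[0,0,0],[0,0,0],[0,0,0],[0,0,0],[0,0,0]], rotation=[[0,0.039,0],[0,0.039,0],[0,0.039,0],[0,0.039,0],[0,0.039,0],[0,0.039,0],[0,0.039,0],[0,0.039,0],[0,0.039,0]])

```text
time: 4.1
position: [0.6238, -0.201, 0.3081]
tool_rot: [-1.56, -0.178, 0.167]
force: [-0.1, 0.0, -0.3]
finger_gap: 0.0599
```

Run:
```python
from h import *
np.set_printoptions(precision=4,suppress=True)
s=status.get_state();T=cv2.Rodrigues(np.array(s["tool_rot"]))[0];print(s["position"],T)
w=cams.read_camera("wrist")
d=cams.search_frame(w,"dish");print([(x["position"],x["score"],ray(w,x["position"],.083)) for x in d])
a=cams.read_camera("scene");b=cams.read_camera("side")
ca=cv2.resize(a["frame"][100:300,240:420],None,fx=2.2,fy=2.2,interpolation=cv2.INTER_CUBIC)
cb=cv2.resize(b["frame"][125:275,240:420],None,fx=2.2,fy=2.2,interpolation=cv2.INTER_CUBIC)
W=np.zeros((600,800,3),np.uint8);W[:440,:396]=ca;W[:330,400:796]=cb
W[340:600,400:800]=cv2.resize(w["frame"],(400,250))[:260] if 0 else cv2.resize(w["frame"],(400,260))
cv2.imwrite("pics/m1.png",W)
# well bright floor centroid, both cams
for p,(u,v) in((a,(338,210)),(b,(325,208))):
    g=cv2.cvtColor(p["frame"],cv2.COLOR_BGR2GRAY)
    q=g[v-25:v+25,u-30:u+30];print(q.max(),np.median(q))
    m=(q>150).astype(np.uint8);n,l,st,c=cv2.connectedComponentsWithStats(m)
    for i in range(1,n):
        if st[i,4]>80: print("bright",st[i],c[i]+[u-30,v-25],ray(p,c[i]+[u-30,v-25],.064))
```

```text
[ 0.6238 -0.201   0.3081] [[ 0.9759  0.007  -0.2181]
 [ 0.2181  0.0046  0.9759]
 [ 0.0079 -1.      0.003 ]]
[([316.2, 61.2], 0.83, array([ 0.5959, -0.0927,  0.083 ])), ([44.4, 135.7], 0.75, array([ 0.316 , -0.2351,  0.083 ])), ([382.1, 265.0], 0.58, array([ 0.7269, -0.3072,  0.083 ])), ([187.5, 225.2], 0.57, array([ 0.484 , -0.3067,  0.083 ]))]
223 131.0
bright [ 13  13  34  25 659] [337.6464 210.0577] [0.5538 0.0692 0.064 ]
208 95.0
bright [ 16  18  28  15 342] [324.4854 208.0936] [0.5552 0.0737 0.064 ]
```

View pics/m1.png

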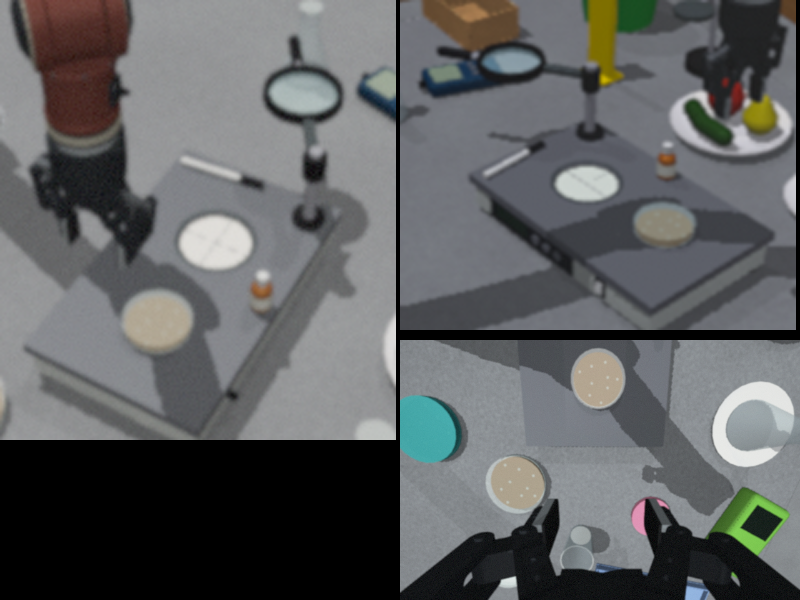

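The dish sits at about (0.595,-0.095), the well at (0.555,0.071), and the tool yaw already matches the counter. The path between them is clear.

Request:
apply_moves(linear=[[-0.025,0.1,0.15],[0,0.15,0.02],[0,0.2,0],[0,0.2,0],[0,0.2,0],[0,0.15,0],[0,0.08,0],[0,0.04,0],[0,0,0],[0,0,0]], rotation=[[0,0,0],[0,0,0],[0,0,0],[0,0,0],[0,0,0],[0,0,0],[0,0,0],[0,0,0],[0,0,0],[0,0,0]])

```text
time: 5.13
position: [0.6183, -0.1677, 0.0802]
tool_rot: [-1.56, -0.218, 0.185]
force: [0.1, -0.2, 0.4]
finger_gap: 0.0596
```

```bash
cat > look.py <<'E'
from h import *
import sys
np.set_printoptions(precision=4,suppress=True)
s=status.get_state();T=cv2.Rodrigues(np.array(s["tool_rot"]))[0];P=s["position"];print(P,T[:,2],T[:,0],s["finger_gap"],s["time"])
well=np.array([.555,.071,.064])
print("well in tool",T.T@(well-P))
w=cams.read_camera("wrist")
for n,p in(("wrist",w),("scene",cams.read_camera("scene")),("side",cams.read_camera("side"))):
    for x in cams.search_frame(p,"dish"):
        X=ray(p,x["position"],.081)
        if np.hypot(*(X-[.575,-.01,.081])[:2])<.14: print(n,x["position"],round(x["score"],2),X,"tool",T.T@(X-P))
cv2.imwrite(sys.argv[1],w["frame"])
E
python3 look.py pics/w2.png
```

```text
[ 0.6183 -0.1677  0.0802] [-0.2543  0.9671 -0.0012] [0.9669 0.2543 0.0212] 0.05958270810534075 5.1333
well in tool [-0.0009  0.0159  0.247 ]
wrist [317.2, 82.0] 0.87 [ 0.5974 -0.0935  0.081 ] tool [-0.0013 -0.0009  0.0771]
scene [319.3, 241.9] 0.82 [ 0.6044 -0.0689  0.081 ] tool [ 0.0117 -0.0007  0.0992]
side [354.7, 228.7] 0.89 [ 0.5744 -0.0938  0.081 ] tool [-0.0236 -0.0014  0.0827]
```

View pics/w2.png

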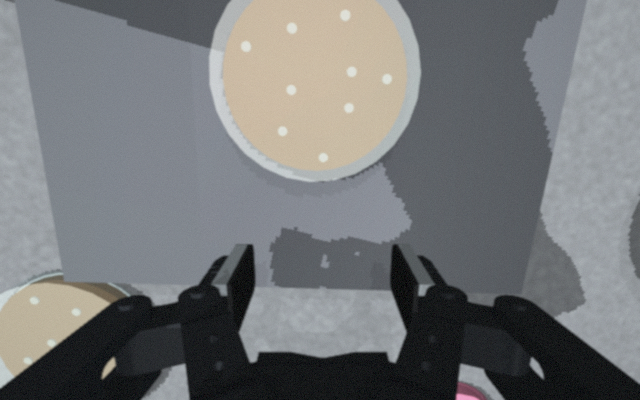

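Dish is centred ahead of the fingers at about (315,75). I'll lower a bit, level the tool and start pushing.

Request:
apply_moves(linear=[[0,0.025,0],[0,0,0.07],[0,0,0.07],[0,0,0.07],[0,0,0.07],[0,0,0.07],[0,0,0.07],[0,0,0.07],[0,0,0]], rotation=[[0,0,0.0067],[0,0,0],[0,0,0],[0,0,0],[0,0,0],[0,0,0],[0,0,0],[0,0,0],[0,0,0]])

```text
time: 6.18
position: [0.5915, -0.0578, 0.0769]
tool_rot: [-1.559, -0.208, 0.206]
force: [0.5, 1.1, 0.0]
finger_gap: 0.0598
```

```bash
python3 look.py pics/w3.png
```

```text
[ 0.5915 -0.0578  0.0769] [-0.2606  0.9654  0.0015] [0.9654 0.2606 0.0019] 0.0598085910668836 6.1833
well in tool [-0.0017  0.0131  0.1339]
wrist [319.0, 296.4] 0.75 [ 0.5987 -0.0877  0.081 ] tool [-0.0008 -0.0042 -0.0307]
scene [309.1, 247.8] 0.88 [ 0.5971 -0.1037  0.081 ] tool [-0.0065 -0.0042 -0.0458]
side [360.9, 229.5] 0.88 [ 0.5901 -0.1069  0.081 ] tool [-0.0141 -0.0042 -0.047 ]
```

View pics/w3.png

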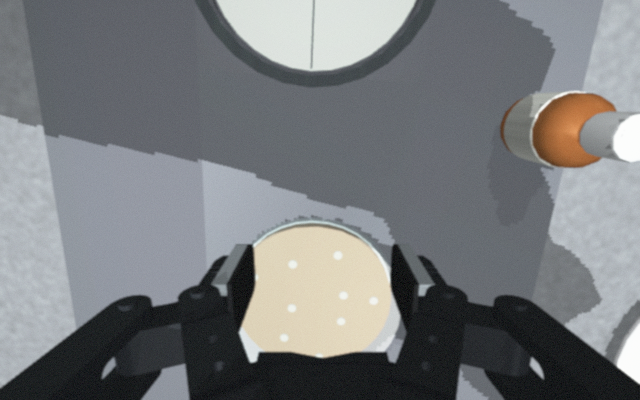

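The open fingertips stand back from the TCP and passed just over the dish without moving it (dish still at the bottom of the frame, around (315,300), well at the top). I'll lift, back up and narrow the jaws. Then I'll probe the deck for height.

Request:
apply_moves(linear=[[0,-0.12,0],[0,0,-0.1],[0,0,-0.15],[0,0,-0.15],[0,0,-0.15],[0,0.1,-0.03],[0,0.01,0],[0,0,0]], rotation=[[0,0,0],[0,0,0],[0,0,0],[0,0,0],[0,0,0],[0,0,0],[0,0,0],[0,0,0]], gripper=0.5)

```text
time: 7.15
position: [0.6229, -0.192, 0.0814]
tool_rot: [-1.573, -0.197, 0.19]
force: [0.9, -0.5, 0.3]
finger_gap: 0.0425
```

Request:
apply_moves(linear=[[0,0.015,0],[0,0,0]], rotation=[[0,0,0],[0,0,0]])

```text
time: 7.32
position: [0.6222, -0.1917, 0.0783]
tool_rot: [-1.572, -0.196, 0.19]
force: [0.1, 0.7, -0.4]
finger_gap: 0.0427
```

Request:
apply_moves(linear=[[0,0.01,0],[0,0,0]], rotation=[[0,0,0],[0,0,0]])

```text
time: 7.48
position: [0.6227, -0.1893, 0.0769]
tool_rot: [-1.57, -0.199, 0.191]
force: [0.2, 0.1, 0.2]
finger_gap: 0.0426
```

Request:
apply_moves(linear=[[0,0.02,0.03],[0,0,0.02],[0,0,0]], rotation=[[0,0,0],[0,0,0],[0,0,0]])

```text
time: 7.73
position: [0.6209, -0.176, 0.0733]
tool_rot: [-1.569, -0.203, 0.192]
force: [0.5, 0.1, -0.2]
finger_gap: 0.0429
```

Request:
apply_moves(linear=[[0,0.015,0],[0,0,0]], rotation=[[0,0,0],[0,0,0]])

```text
time: 7.9
position: [0.6212, -0.1741, 0.0702]
tool_rot: [-1.568, -0.205, 0.194]
force: [-0.5, 0.1, 0.2]
finger_gap: 0.0426
```

Request:
apply_moves(linear=[[0,0.01,0],[0,0,0]], rotation=[[0,0,0],[0,0,0]])

```text
time: 8.07
position: [0.6213, -0.1739, 0.068]
tool_rot: [-1.568, -0.205, 0.194]
force: [0.4, 0.9, -0.7]
finger_gap: 0.0427
```

Request:
apply_moves(linear=[[0,0.01,0],[0,0,0]], rotation=[[0,0,0],[0,0,0]])

```text
time: 8.23
position: [0.6214, -0.1744, 0.0658]
tool_rot: [-1.568, -0.205, 0.194]
force: [-0.5, 0.4, -0.9]
finger_gap: 0.043
```

Request:
apply_moves(linear=[[0,0.01,0],[0,0,0]], rotation=[[0,0,0],[0,0,0]])

```text
time: 8.4
position: [0.6213, -0.1749, 0.0636]
tool_rot: [-1.569, -0.204, 0.193]
force: [0.3, 0.6, -0.8]
finger_gap: 0.0427
```

```bash
python3 look.py pics/w4.png
```

```text
[ 0.6213 -0.1749  0.0636] [-0.2503  0.9681 -0.0079] [0.9681 0.2504 0.0059] 0.04266826903541612 8.4
well in tool [-0.0026 -0.0025  0.2547]
wrist [312.0, 75.7] 0.68 [ 0.5984 -0.0996  0.081 ] tool [-0.0031 -0.0181  0.0785]
scene [338.5, 225.5] 0.23 [0.6054 0.0139 0.081 ] tool [ 0.032  -0.0187  0.1866]
side [355.8, 231.1] 0.67 [ 0.5708 -0.1062  0.081 ] tool [-0.0315 -0.0182  0.079 ]
```

Request:
apply_moves(linear=[[-0.014,0,0.03],[0,0,0.06],[0,0,0.06],[0,0,0.06],[0,0,0.06],[0,0,0.06],[0,0,0.06],[0,0,0]], rotation=[[0.0025,0,0.0015],[0,0,0],[0,0,0],[0,0,0],[0,0,0],[0,0,0],[0,0,0],[0,0,0]])

```text
time: 9.37
position: [0.5965, -0.0888, 0.0639]
tool_rot: [-1.557, -0.202, 0.201]
force: [0.2, 0.8, -0.4]
finger_gap: 0.0425
```

```bash
python3 look.py pics/w5.png
```

```text
[ 0.5965 -0.0888  0.0639] [-0.2539  0.9672  0.004 ] [0.9672 0.2539 0.0015] 0.04249377493418712 9.3667
well in tool [0.0005 0.0006 0.1651]
wrist [319.7, 243.2] 0.8 [ 0.5949 -0.084   0.081 ] tool [-0.0003 -0.017   0.0051]
scene [308.7, 249.7] 0.74 [ 0.6009 -0.1093  0.081 ] tool [-0.0009 -0.0171 -0.0209]
side [359.2, 231.5] 0.62 [ 0.5795 -0.1132  0.081 ] tool [-0.0226 -0.0172 -0.0192]
```

View pics/w5.png

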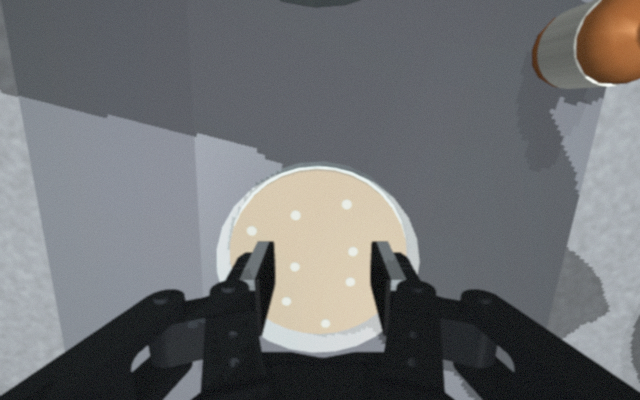

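The fingers were still above the dish, so the real tips lie some 25–30 mm behind the TCP at this opening. Back again, then probe down by touch.

Request:
apply_moves(linear=[[0,-0.06,0],[0,0,-0.12],[0,0,-0.15],[0,0,-0.12],[0,0.05,0],[0,0.04,0],[0,0,0]], rotation=[[0,0,0],[0,0,0],[0,0,0],[0,0,0],[0,0,0],[0,0,0],[0,0,0]])

```text
time: 10.25
position: [0.6184, -0.179, 0.0631]
tool_rot: [-1.568, -0.198, 0.188]
force: [0.3, 0.9, -0.3]
finger_gap: 0.0426
```

Request:
apply_moves(linear=[[0,0.02,0],[0,0,0]], rotation=[[0,0,0],[0,0,0]])

```text
time: 10.42
position: [0.6179, -0.1775, 0.0585]
tool_rot: [-1.566, -0.197, 0.189]
force: [0.1, 0.2, -0.9]
finger_gap: 0.0427
```

Request:
apply_moves(linear=[[0,0.015,0],[0,0,0]], rotation=[[0,0,0],[0,0,0]])

```text
time: 10.58
position: [0.6179, -0.175, 0.0552]
tool_rot: [-1.564, -0.199, 0.191]
force: [-0.9, 0.4, -0.2]
finger_gap: 0.0429
```

Request:
apply_moves(linear=[[0,0.01,0],[0,0,0]], rotation=[[0,0,0],[0,0,0]])

```text
time: 10.75
position: [0.6182, -0.1732, 0.0531]
tool_rot: [-1.563, -0.201, 0.193]
force: [0.2, 0.6, 0.6]
finger_gap: 0.0426
```

Request:
apply_moves(linear=[[0,0.01,0],[0,0,0]], rotation=[[0,0,0],[0,0,0]])

```text
time: 10.92
position: [0.6185, -0.1724, 0.0511]
tool_rot: [-1.563, -0.202, 0.194]
force: [0.1, 0.2, -0.3]
finger_gap: 0.0427
```

Request:
apply_moves(linear=[[0,0.01,0],[0,0,0]], rotation=[[0,0,0],[0,0,0]])

```text
time: 11.08
position: [0.6187, -0.1722, 0.049]
tool_rot: [-1.563, -0.202, 0.194]
force: [0.4, -1.1, 0.0]
finger_gap: 0.0428
```

```bash
python3 look.py pics/w6.png
python3 - <<'E'
from h import *
p=cams.read_camera("side");q=cams.read_camera("scene")
W=np.hstack([cv2.resize(x["frame"][v-40:v+35,u-45:u+55],None,fx=4,fy=4,interpolation=cv2.INTER_CUBIC) for x,u,v in((p,375,230),(q,300,260))])
cv2.imwrite("pics/m6.png",W)
E
```

```text
[ 0.6187 -0.1722  0.049 ] [-0.2496  0.9683 -0.0015] [0.9683 0.2496 0.0054] 0.04282963788644189 11.0833
well in tool [-0.0009 -0.0154  0.2514]
wrist [315.0, 82.5] 0.62 [ 0.5981 -0.0999  0.081 ] tool [-0.0017 -0.0321  0.0751]
scene [318.1, 244.7] 0.65 [ 0.6087 -0.0785  0.081 ] tool [ 0.0139 -0.0321  0.0932]
side [361.5, 199.7] 0.75 [0.6845 0.0358 0.081 ] tool [ 0.1158 -0.0317  0.1849]
side [356.6, 227.9] 0.56 [ 0.5822 -0.0931  0.081 ] tool [-0.0154 -0.0322  0.0856]
```

View pics/m6.png

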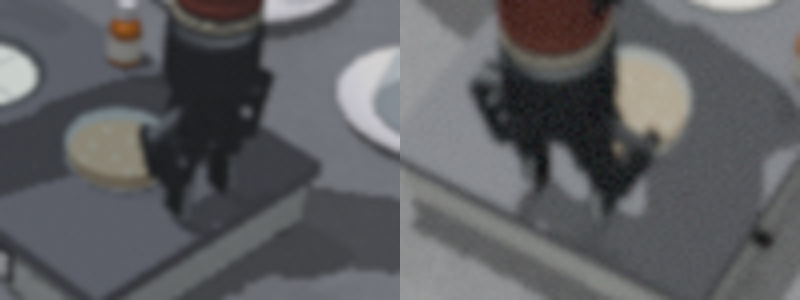

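Run:
```python
from h import *
s=status.get_state();P=s["position"]
for n in("side","scene","wrist"):
    p=cams.read_camera(n)
    for z in(.05,.06,.07,.08,.09,.1): print(n,z,proj(p,[P[0],P[1],z]).round(1))
    if n=="wrist":
        T=cv2.Rodrigues(np.array(s["tool_rot"]))[0]
        for b in (0,.01,.02,.03,.04): print(b,proj(p,P+T@[.0214,-b,.011]).round(1),proj(p,P+T@[.0214,-b,-.011]).round(1))
        cv2.imwrite("pics/w7.png",cv2.resize(p["frame"][200:320,200:440],None,fx=3,fy=3))
```

```text
side 0.05 [378.8 245.5]
side 0.06 [379.1 243.1]
side 0.07 [379.3 240.7]
side 0.08 [379.6 238.3]
side 0.09 [379.8 235.9]
side 0.1 [380.1 233.4]
scene 0.05 [298.2 273.4]
scene 0.06 [298.  271.4]
scene 0.07 [297.8 269.3]
scene 0.08 [297.6 267.3]
scene 0.09 [297.5 265.2]
scene 0.1 [297.3 263.1]
wrist 0.05 [320.5 239.9]
wrist 0.06 [320.5 247.8]
wrist 0.07 [320.5 256.6]
wrist 0.08 [320.5 266.7]
wrist 0.09 [320.5 278.1]
wrist 0.1 [320.6 291.2]
0 [362.5 219.3] [361.2 259. ]
0.01 [364.9 226.1] [363.4 267.8]
0.02 [367.5 233.7] [365.9 277.6]
0.03 [370.5 242.4] [368.7 288.7]
0.04 [373.9 252.2] [371.8 301.3]
```

View pics/w7.png

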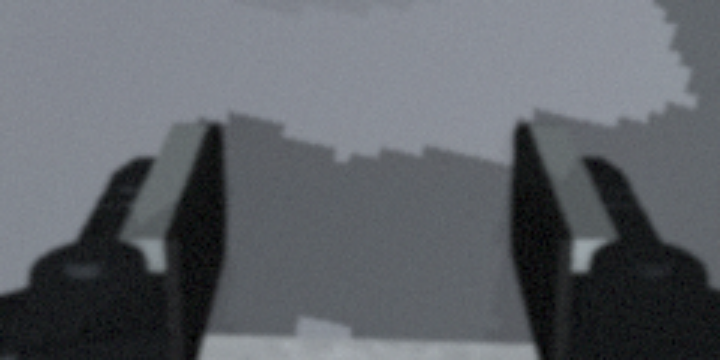

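Request:
apply_moves(linear=[[0,0.01,0],[0,0,0]], rotation=[[0,0,0],[0,0,0]])

```text
time: 11.8
position: [0.619, -0.1724, 0.0474]
tool_rot: [-1.563, -0.203, 0.193]
force: [0.6, -0.1, 0.2]
finger_gap: 0.0428
```

Request:
apply_moves(linear=[[0,0.01,0],[0,0,0]], rotation=[[0,0,0],[0,0,0]])

```text
time: 11.97
position: [0.6197, -0.1729, 0.0469]
tool_rot: [-1.564, -0.204, 0.192]
force: [0.2, 0.1, 0.1]
finger_gap: 0.0425
```

Request:
apply_moves(linear=[[0,0.01,0],[0,0,0]], rotation=[[0,0,0],[0,0,0]])

```text
time: 12.13
position: [0.6202, -0.1731, 0.047]
tool_rot: [-1.563, -0.206, 0.191]
force: [-0.8, 0.4, -0.1]
finger_gap: 0.0427
```

```bash
python3 -c "
from station import status
s=status.get_state();print(s['force'],s['wrist_torque'],s['joint_torque'],s['q'],s['position'])"
```

```text
[-0.82635204  0.44596662 -0.05915796] [ 0.02759079  0.05591723 -0.00195566] [-1.73233647e-02 -4.88989913e+01  6.81900367e+00 -1.24289811e+01
 -4.92020499e-04  5.00137021e-02  1.86719968e-03] [-0.02363052  0.82547401  0.46493301  1.62123638 -0.48021358  0.8010168
  0.90115506] [ 0.62024948 -0.17311412  0.04698245]
```

Descent stalls at TCP z≈0.047, so the tips are on the deck (about 23 mm behind the TCP). I'll raise 3 mm and push a short way.

Request:
apply_moves(linear=[[-0.01,-0.015,0],[-0.01,0,0.05],[0,0,0.06],[0,0,0.06],[0,0,0.06],[0,0,0.06],[0,0,0.06],[0,0,0]], rotation=[[0,0,0],[0,0,0],[0,0,0],[0,0,0],[0,0,0],[0,0,0],[0,0,0],[0,0,0]])

```text
time: 12.8
position: [0.5963, -0.0991, 0.049]
tool_rot: [-1.564, -0.206, 0.192]
force: [-0.3, 0.4, -1.1]
finger_gap: 0.0425
```

```bash
python3 look.py pics/w8.png
```

```text
[ 0.5963 -0.0991  0.049 ] [-0.2508  0.968  -0.0039] [0.968  0.2508 0.0089] 0.042494538092592925 12.8
well in tool [ 0.0028 -0.0157  0.1749]
wrist [324.1, 137.4] 0.69 [ 0.5838 -0.0452  0.081 ] tool [ 0.0017 -0.0322  0.0551]
scene [326.4, 231.4] 0.7 [ 0.5937 -0.0266  0.081 ] tool [ 0.016  -0.0322  0.0706]
side [343.2, 225.6] 0.78 [ 0.5497 -0.0618  0.081 ] tool [-0.0355 -0.0325  0.0477]
```

View pics/w8.png

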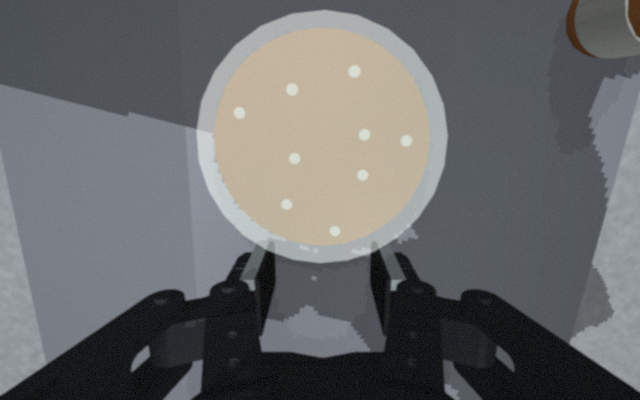

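Now the dish is cradled by both fingers (centre (323,137)) and moves. Pushing on.

Request:
apply_moves(linear=[[0.004,0,0.05],[0.004,0,0.06],[0.004,0,0.06],[0,0,0.06],[0,0,0.06],[0,0,0.06],[0,0,0.06],[0,0,0.06],[0,0,0.05],[0,0,0]], rotation=[[0.001,0,0.0025],[0,0,0],[0,0,0],[0,0,0],[0,0,0],[0,0,0],[0,0,0],[0,0,0],[0,0,0],[0,0,0]])

```text
time: 13.93
position: [0.5723, 0.0055, 0.0491]
tool_rot: [-1.569, -0.197, 0.191]
force: [-0.8, 0.5, -0.1]
finger_gap: 0.0429
```

```bash
python3 look.py pics/w9.png
```

```text
[0.5723 0.0055 0.0491] [-0.244   0.9697 -0.0077] [0.9698 0.244  0.003 ] 0.04286595664660512 13.9333
well in tool [-0.0008 -0.0155  0.0676]
wrist [324.7, 139.9] 0.94 [0.5608 0.0588 0.081 ] tool [ 0.0019 -0.0324  0.0542]
scene [330.0, 215.4] 0.57 [0.5604 0.0263 0.081 ] tool [-0.0064 -0.0321  0.0229]
side [323.0, 211.7] 0.46 [0.5286 0.0373 0.081 ] tool [-0.0345 -0.0324  0.0413]
```

View pics/w9.png

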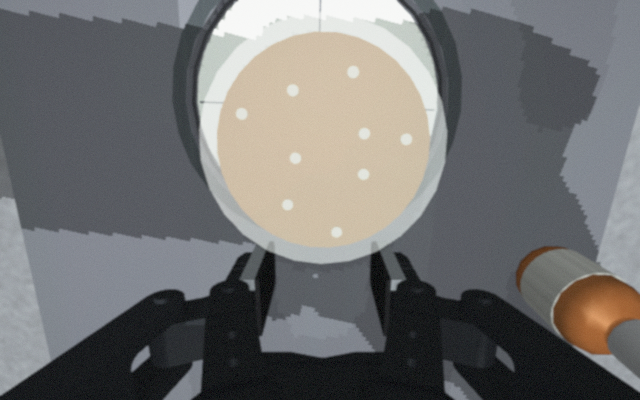

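The dish leans over the well's lip. The well cross-hair centre is at about (319,105) and the dish at (324,140).

Run:
```python
from h import *
s=status.get_state();T=cv2.Rodrigues(np.array(s["tool_rot"]))[0];P=s["position"]
w=cams.read_camera("wrist")
for uv,z in(((318.5,105),.064),((324,138),.086)):
    X=ray(w,uv,z);print(X.round(4),(T.T@(X-P)).round(4))
```

```text
[0.5567 0.0651 0.064 ] [-0.0006 -0.0154  0.0671]
[0.5615 0.0546 0.086 ] [ 0.0016 -0.0372  0.0554]
```

Request:
apply_moves(linear=[[-0.006,0,0.02],[-0.005,0,0.02],[0,0,0.015],[0,0,0]], rotation=[[0,0,0],[0,0,0],[0,0,0],[0,0,0]])

```text
time: 14.62
position: [0.5684, 0.0088, 0.0492]
tool_rot: [-1.575, -0.19, 0.182]
force: [-0.2, -0.4, 0.2]
finger_gap: 0.0424
```

```bash
python3 look.py pics/w10.png
```

```text
[0.5684 0.0088 0.0492] [-0.2343  0.9721 -0.0124] [0.9721 0.2343 0.004 ] 0.04235628904725483 14.6167
well in tool [ 0.0016 -0.0156  0.0634]
wrist [328.4, 139.6] 0.88 [0.5587 0.0628 0.081 ] tool [ 0.0033 -0.0325  0.0543]
scene [331.2, 216.7] 0.69 [0.5665 0.0249 0.081 ] tool [ 0.0021 -0.032   0.0157]
scene [360.0, 234.3] 0.57 [0.6736 0.0308 0.081 ] tool [ 0.1075 -0.0314 -0.0036]
side [319.7, 212.7] 0.52 [0.5158 0.0376 0.081 ] tool [-0.0442 -0.0325  0.0399]
```

Request:
apply_moves(linear=[[-0.006,0,0.03],[0,0,0.025],[0,0,0]], rotation=[[0,0,0],[0,0,0],[0,0,0]])

```text
time: 15.17
position: [0.565, 0.0183, 0.0493]
tool_rot: [-1.576, -0.19, 0.179]
force: [0.1, -0.2, -0.1]
finger_gap: 0.0425
```

```bash
python3 look.py pics/w11.png
```

```text
[0.565  0.0183 0.0493] [-0.2323  0.9726 -0.014 ] [0.9726 0.2324 0.0049] 0.04251436349643649 15.1667
well in tool [ 0.0026 -0.0155  0.0534]
wrist [323.2, 136.8] 0.89 [0.5532 0.0729 0.081 ] tool [ 0.0014 -0.0325  0.0554]
scene [329.7, 211.4] 0.46 [0.549  0.0376 0.081 ] tool [-0.0109 -0.0321  0.022 ]
side [316.1, 210.0] 0.51 [0.5124 0.0571 0.081 ] tool [-0.0419 -0.0326  0.0495]
```

Request:
apply_moves(linear=[[0,0,-0.1],[0,0,-0.15],[0,-0.1,-0.15],[0,-0.2,0],[0,-0.2,0],[0,-0.2,0],[0,-0.2,0],[0,0,0]], rotation=[[0,0,0],[0,0,0],[0,0,0],[0,0,0],[0,0,0],[0,0,0],[0,0,0],[0,0,0]], gripper=0)

```text
time: 16.13
position: [0.5814, -0.0641, 0.2346]
tool_rot: [-1.577, -0.178, 0.184]
force: [0.6, -0.7, 1.0]
finger_gap: 0.0001
```

```bash
python3 look.py pics/w12.png
python3 - <<'E'
from h import *
a=cams.read_camera("scene");b=cams.read_camera("side");w=cams.read_camera("wrist")
W=np.zeros((600,800,3),np.uint8)
W[:300,:400]=cv2.resize(a["frame"][165:255,290:410],(400,300),interpolation=2)
W[:300,400:]=cv2.resize(b["frame"][165:255,270:390],(400,300),interpolation=2)
W[300:,:480]=cv2.resize(w["frame"],(480,300))
cv2.imwrite("pics/m12.png",W)
E
```

```text
[ 0.5814 -0.0641  0.2346] [-0.2278  0.9736 -0.0127] [ 0.9737  0.2277 -0.0052] 6.613489145793029e-05 16.1333
well in tool [0.0059 0.1688 0.1397]
wrist [328.4, 33.7] 0.88 [0.5587 0.0566 0.081 ] tool [0.0062 0.1519 0.1246]
scene [335.9, 209.6] 0.68 [0.5583 0.0557 0.081 ] tool [0.0055 0.152  0.1238]
side [322.0, 207.9] 0.69 [0.5364 0.0584 0.081 ] tool [-0.0152  0.152   0.1315]
```

View pics/m12.png

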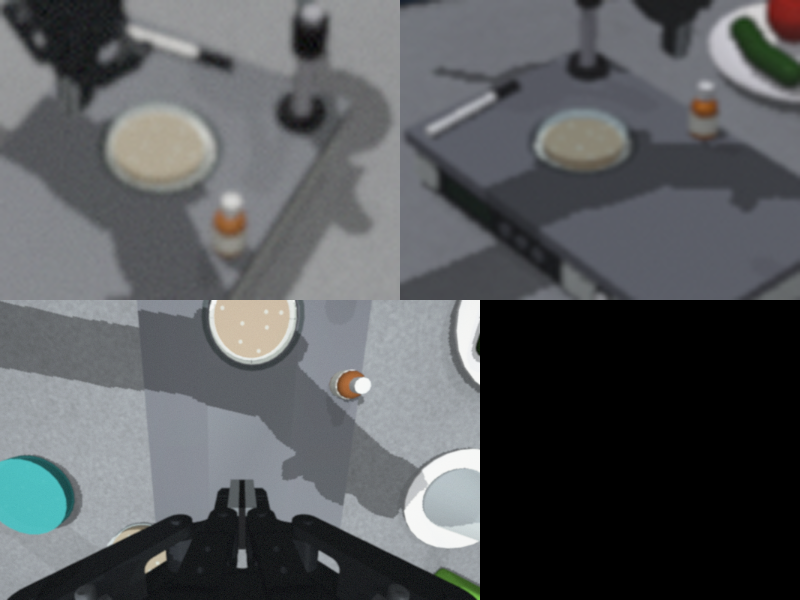

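Dish is seated: concentric inside the dark ring and flat in all three views. Pen and bottle are where they were. Now the magnifier.

```bash
cat > plan.py <<'E'
from h import *
np.set_printoptions(precision=3,suppress=True)
post=np.array([.627,.19])
def tcp(phi,r=.222,d=.022,z=.155):
    u=lambda a:np.array([np.cos(a),np.sin(a)])
    return np.r_[post+r*u(phi)+d*u(phi-np.pi/2),z]
def show(W,P=None):
    s=status.get_state();T=cv2.Rodrigues(np.array(s["tool_rot"]))[0];P=s["position"] if P is None else P
    print(s["position"],T[:,2])
    for w in W: print(w.round(3),(T.T@(w-P)/.2).round(3)); P=w
E
python3 - <<'E'
from plan import *
a=tcp(np.radians(136.8),d=.042,z=.30);b=a.copy();b[2]=.155
show([a,b]+[tcp(np.radians(x)) for x in range(137,241,10)])
for n in("scene","side"):
    p=cams.read_camera(n)
    for t in("magnifier","lens","handle"):
        print(n,t,[(ray(p,x["position"],.185).round(3),round(x["score"],2)) for x in cams.search_frame(p,t)])
E
```

```text
[ 0.576 -0.061  0.225] [-0.229  0.973 -0.006]
[0.494 0.373 0.3  ] [ 0.088 -0.391  2.203]
[0.494 0.373 0.155] [0.017 0.725 0.004]
[0.48  0.357 0.155] [-0.087  0.002 -0.057]
[0.453 0.329 0.155] [-0.163  0.004 -0.106]
[0.431 0.297 0.155] [-0.142  0.004 -0.133]
[0.416 0.261 0.155] [-0.117  0.004 -0.155]
[0.406 0.224 0.155] [-0.088  0.003 -0.173]
[0.404 0.185 0.155] [-0.056  0.002 -0.186]
[0.408 0.146 0.155] [-0.023  0.002 -0.193]
[0.419 0.109 0.155] [ 0.011  0.001 -0.194]
[0.436 0.074 0.155] [ 0.044  0.    -0.189]
[0.46  0.043 0.155] [ 0.076 -0.001 -0.179]
[0.488 0.016 0.155] [ 0.106 -0.001 -0.163]
scene magnifier [(array([0.539, 0.287, 0.185]), 0.72)]
scene lens [(array([0.527, 0.284, 0.185]), 0.71), (array([0.568, 0.092, 0.185]), 0.39), (array([ 0.66 , -0.094,  0.185]), 0.36)]
scene handle [(array([0.524, 0.286, 0.185]), 0.69)]
side magnifier [(array([0.532, 0.291, 0.185]), 0.65)]
side lens [(array([0.521, 0.259, 0.185]), 0.62)]
side handle [(array([0.536, 0.306, 0.185]), 0.78)]
```

Request:
apply_moves(linear=[[0,-0.2,0],[0,-0.2,0.05],[0.009,0,0.2],[0.009,0,0.2],[0.009,0,0.2],[0.009,0,0.2],[0.009,0,0.2],[0.009,0,0.2],[0.009,0,0.2],[0.009,0,0.2],[0.009,0,0.2],[0.009,0,0.2]], rotation=[[0,0,0],[0,0,0],[0,0,0],[0,0,0],[0,0,0],[0,0,0],[0,0,0],[0,0,0],[0,0,0],[0,0,0],[0,0,0],[0,0,0]])

```text
time: 17.98
position: [0.5069, 0.3442, 0.3082]
tool_rot: [-1.578, -0.148, 0.168]
force: [0.2, 0.3, 0.0]
finger_gap: 0.0004
```

Run:
```python
from plan import *
a=tcp(np.radians(136.8),d=.042,z=.30);b=a.copy();b[2]=.155
show([a,b])
p=cams.read_camera("wrist");cv2.imwrite("pics/w13.png",p["frame"])
for t in("magnifier","lens","handle"):
    print(t,[(x["position"],ray(p,x["position"],.185).round(3),round(x["score"],2)) for x in cams.search_frame(p,t)])
```

```text
[0.507 0.344 0.308] [-0.2    0.98  -0.012]
[0.494 0.373 0.3  ] [-0.035  0.04   0.153]
[0.494 0.373 0.155] [0.01  0.725 0.009]
magnifier [([330.0, 222.2], array([0.52 , 0.31 , 0.185]), 0.73)]
lens [([331.5, 220.9], array([0.521, 0.312, 0.185]), 0.83)]
handle [([333.3, 222.1], array([0.523, 0.311, 0.185]), 0.56)]
```

Request:
apply_moves(linear=[[-0.035,0,0.16],[0,0.1,0.02],[0,0.18,0],[0,0.18,0],[0,0.18,0],[0,0.1,0],[0,0.02,0],[0,0,0]], rotation=[[0,0,0],[0,0,0],[0,0,0],[0,0,0],[0,0,0],[0,0,0],[0,0,0],[0,0,0]])

```text
time: 18.85
position: [0.5027, 0.3593, 0.1566]
tool_rot: [-1.584, -0.142, 0.139]
force: [0.2, -1.0, 0.1]
finger_gap: 0.0001
```

Run:
```python
from plan import *
show([tcp(np.radians(x)) for x in range(137,241,10)])
p=cams.read_camera("wrist");a=cams.read_camera("scene");b=cams.read_camera("side")
W=np.zeros((600,800,3),np.uint8)
W[:300,:400]=cv2.resize(a["frame"][90:210,300:460],(400,300),interpolation=2)
W[:300,400:]=cv2.resize(b["frame"][100:220,220:380],(400,300),interpolation=2)
W[300:,:480]=cv2.resize(p["frame"],(480,300))
cv2.imwrite("pics/m14.png",W)
```

```text
[0.503 0.359 0.157] [-0.177  0.984 -0.018]
[0.48  0.357 0.155] [-0.115  0.008  0.012]
[0.453 0.329 0.155] [-0.157  0.002 -0.115]
[0.431 0.297 0.155] [-0.135  0.002 -0.14 ]
[0.416 0.261 0.155] [-0.108  0.003 -0.161]
[0.406 0.224 0.155] [-0.079  0.003 -0.178]
[0.404 0.185 0.155] [-0.047  0.003 -0.189]
[0.408 0.146 0.155] [-0.013  0.003 -0.194]
[0.419 0.109 0.155] [ 0.021  0.003 -0.193]
[0.436 0.074 0.155] [ 0.054  0.003 -0.187]
[0.46  0.043 0.155] [ 0.086  0.003 -0.175]
[0.488 0.016 0.155] [ 0.115  0.003 -0.157]
```

View pics/m14.png

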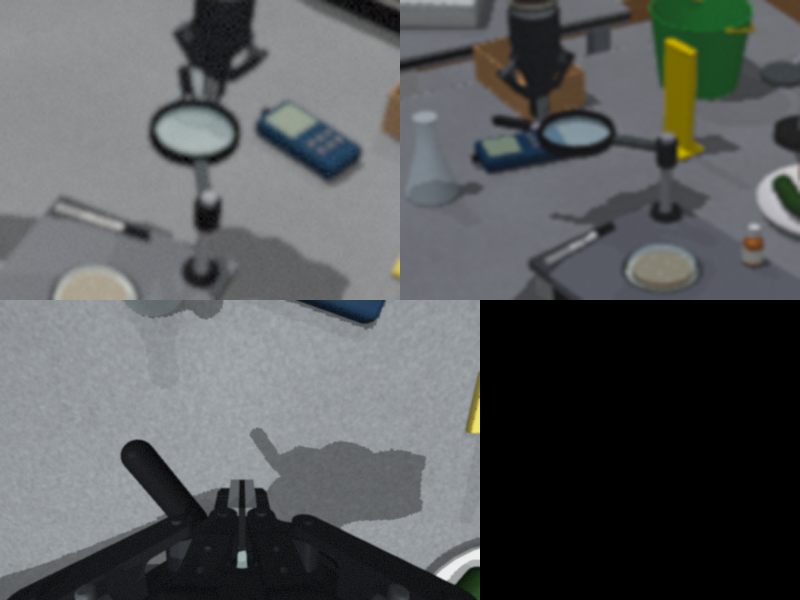

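The closed fingers stand on the right side of the handle (handle (137,450)–(195,515), fingers (243,490)), clear of the ring. Swinging it round.

Request:
apply_moves(linear=[[-0.06,0,0.005],[-0.06,0,0.005],[-0.08,0,-0.06],[-0.08,0,-0.06],[-0.07,0,-0.07],[-0.07,0,-0.07],[-0.055,0,-0.08],[-0.055,0,-0.08],[-0.04,0,-0.09],[-0.04,0,-0.09]], rotation=[[0,0,0],[0,0,0],[0,0,0],[0,0,0],[0,0,0],[0,0,0],[0,0,0],[0,0,0],[0,0,0],[0,0,0]])

```text
time: 19.83
position: [0.4199, 0.2324, 0.1779]
tool_rot: [-1.547, -0.192, 0.103]
force: [0.0, 0.3, 1.4]
finger_gap: 0.0003
```

```bash
cat > lens.py <<'E'
from plan import *
for n in("scene","side","wrist"):
    p=cams.read_camera(n)
    for t in("magnifier","lens","handle"):
        print(n,t,[(ray(p,x["position"],.185).round(3),round(x["score"],2)) for x in cams.search_frame(p,t) if x["score"]>.4])
s=status.get_state();P=s["position"];f=np.arctan2(P[1]-post[1],P[0]-post[0])%(2*np.pi)
print("tcp r,phi",np.hypot(*(P[:2]-post)),np.degrees(f),s["time"])
E
python3 lens.py
python3 - <<'E'
from plan import *
show([tcp(np.radians(x)) for x in range(167,241,10)])
E
```

```text
scene magnifier [(array([0.521, 0.241, 0.185]), 0.89)]
scene lens [(array([0.505, 0.25 , 0.185]), 0.65)]
scene handle [(array([0.504, 0.247, 0.185]), 0.94)]
side magnifier [(array([0.51 , 0.238, 0.185]), 0.7)]
side lens [(array([0.499, 0.251, 0.185]), 0.62)]
side handle [(array([0.504, 0.24 , 0.185]), 0.8)]
wrist magnifier [(array([0.503, 0.26 , 0.185]), 0.6)]
wrist lens [(array([0.503, 0.262, 0.185]), 0.96)]
wrist handle [(array([0.501, 0.263, 0.185]), 0.75)]
tcp r,phi 0.2126597808373351 168.34521485885645 20.4333
[0.419 0.233 0.176] [-0.188  0.982  0.011]
[0.416 0.261 0.155] [0.006 0.105 0.141]
[0.406 0.224 0.155] [-0.08  -0.006 -0.177]
[0.404 0.185 0.155] [-0.049 -0.005 -0.188]
[0.408 0.146 0.155] [-0.015 -0.003 -0.194]
[0.419 0.109 0.155] [ 0.019 -0.001 -0.194]
[0.436 0.074 0.155] [ 0.052  0.001 -0.187]
[0.46  0.043 0.155] [ 0.084  0.003 -0.176]
[0.488 0.016 0.155] [ 0.113  0.004 -0.158]
```

The fingers slid over the handle (lens only reached ≈154°; TCP rose). They were too shallow, so I'll lift, go back to the other side and go deeper.

Request:
apply_moves(linear=[[0,-0.15,0],[0,-0.2,0],[0,0,0]], rotation=[[0,0,0],[0,0,0],[0,0,0]])

```text
time: 20.68
position: [0.4142, 0.2312, 0.2455]
tool_rot: [-1.555, -0.185, 0.112]
force: [1.0, -0.5, 0.4]
finger_gap: -0.0
```

```bash
cat > lev.py <<'E'
from plan import *
s=status.get_state();T=cv2.Rodrigues(np.array(s["tool_rot"]))[0]
v=np.cross(T[:,1],[0,0,-1]);print("level units",(T.T@v/np.pi).round(4),"y axis",T[:,1])
E
python3 lev.py
python3 - <<'E'
from plan import *
a=tcp(np.radians(154),d=.05,z=.24);b=a.copy();b[2]=.133
show([a,b])
E
python3 lens.py
```

```text
level units [-0.002 -0.     0.015] y axis [ 0.046  0.015 -0.999]
[0.414 0.231 0.246] [-0.188  0.982  0.006]
[0.449 0.332 0.24 ] [0.266 0.043 0.463]
[0.449 0.332 0.133] [-0.025  0.534 -0.003]
scene magnifier [(array([0.512, 0.251, 0.185]), 0.74)]
scene lens [(array([0.495, 0.259, 0.185]), 0.75)]
scene handle [(array([0.503, 0.247, 0.185]), 0.93)]
side magnifier [(array([0.511, 0.253, 0.185]), 0.63), (array([ 0.463, -0.063,  0.185]), 0.59)]
side lens [(array([0.503, 0.244, 0.185]), 0.85)]
side handle [(array([0.503, 0.262, 0.185]), 0.81)]
wrist magnifier [(array([0.505, 0.252, 0.185]), 0.76)]
wrist lens [(array([0.505, 0.253, 0.185]), 0.68)]
wrist handle [(array([0.504, 0.254, 0.185]), 0.67)]
tcp r,phi 0.22044854382437393 169.5745806549873 21.2833
```

Request:
apply_moves(linear=[[0.07,0,0.12],[0.07,0,0.12],[0.07,0,0.12],[0.07,0,0.12],[0,0,0],[0,0.1,0],[0,0.17,0],[0,0.17,0],[0,0.1,0],[0,0.03,0],[0,0,0]], rotation=[[-0.002,0,0.015],[0,0,0],[0,0,0],[0,0,0],[0,0,0],[0,0,0],[0,0,0],[0,0,0],[0,0,0],[0,0,0],[0,0,0]])

```text
time: 22.2
position: [0.4458, 0.3368, 0.1186]
tool_rot: [-1.572, -0.135, 0.16]
force: [-0.1, 0.3, 0.1]
finger_gap: 0.0001
```

```bash
python3 lev.py; python3 lens.py
python3 - <<'E'
from plan import *
show([tcp(np.radians(x),z=.133) for x in range(154,244,10)])
E
```

```text
level units [ 0.001  0.    -0.005] y axis [-0.015 -0.007 -1.   ]
scene magnifier [(array([0.52 , 0.246, 0.185]), 0.68)]
scene lens [(array([ 0.731, -0.041,  0.185]), 0.72), (array([0.51 , 0.243, 0.185]), 0.63)]
scene handle [(array([0.506, 0.245, 0.185]), 0.71)]
side magnifier [(array([0.509, 0.249, 0.185]), 0.74)]
side lens [(array([0.5  , 0.248, 0.185]), 0.98)]
side handle [(array([0.51 , 0.275, 0.185]), 0.65)]
wrist magnifier []
wrist lens [(array([0.489, 0.33 , 0.185]), 0.65)]
wrist handle []
tcp r,phi 0.2328360118007764 140.62531166821086 22.8
[0.447 0.338 0.121] [-0.187  0.982 -0.002]
[0.437 0.307 0.133] [-0.078 -0.061 -0.141]
[0.42  0.272 0.133] [-0.118  0.002 -0.154]
[0.409 0.235 0.133] [-0.09   0.001 -0.173]
[0.404 0.196 0.133] [-0.058  0.001 -0.186]
[0.406 0.158 0.133] [-0.025  0.001 -0.193]
[0.415 0.12  0.133] [ 0.009  0.    -0.194]
[0.431 0.084 0.133] [ 0.042 -0.    -0.19 ]
[0.452 0.052 0.133] [ 0.075 -0.001 -0.18 ]
[0.479 0.023 0.133] [ 0.105 -0.001 -0.164]
```

Request:
apply_moves(linear=[[-0.04,-0.04,-0.07],[-0.04,0,-0.07],[-0.06,0,-0.075],[-0.06,0,-0.075],[-0.045,0,-0.085],[-0.045,0,-0.085]], rotation=[[0,0,0],[0,0,0],[0,0,0],[0,0,0],[0,0,0],[0,0,0]])

```text
time: 23.3
position: [0.4097, 0.2415, 0.1304]
tool_rot: [-1.561, -0.154, 0.157]
force: [0.9, 1.1, -0.1]
finger_gap: -0.0002
```

```bash
python3 lev.py; python3 lens.py
python3 - <<'E'
from plan import *
show([tcp(np.radians(x),z=.133) for x in range(174,244,10)])
E
```

```text
level units [-0.002  0.    -0.   ] y axis [-0.002  0.004 -1.   ]
scene magnifier [(array([0.499, 0.211, 0.185]), 0.9)]
scene lens [(array([0.499, 0.199, 0.185]), 0.86)]
scene handle [(array([0.486, 0.217, 0.185]), 0.78)]
side magnifier [(array([0.498, 0.223, 0.185]), 0.83)]
side lens [(array([0.474, 0.194, 0.185]), 0.75)]
side handle [(array([0.488, 0.218, 0.185]), 0.69)]
wrist magnifier [(array([0.496, 0.247, 0.185]), 0.55)]
wrist lens [(array([0.496, 0.248, 0.185]), 0.92)]
wrist handle [(array([0.496, 0.248, 0.185]), 0.73)]
tcp r,phi 0.22358854758490146 166.59665137867668 23.9
[0.41  0.242 0.13 ] [-0.197  0.98   0.003]
[0.409 0.235 0.133] [-0.012 -0.016 -0.032]
[0.404 0.196 0.133] [-0.06  -0.    -0.185]
[0.406 0.158 0.133] [-0.027 -0.001 -0.193]
[0.415 0.12  0.133] [ 0.007 -0.001 -0.194]
[0.431 0.084 0.133] [ 0.04  -0.001 -0.19 ]
[0.452 0.052 0.133] [ 0.073 -0.001 -0.18 ]
[0.479 0.023 0.133] [ 0.103 -0.001 -0.165]
```

Pushing works now: lens at about 172°, tool level. Continuing.

Request:
apply_moves(linear=[[-0.025,0,-0.07],[-0.03,0,-0.09],[-0.025,0,-0.09],[-0.015,0,-0.1],[-0.01,0,-0.1],[0.003,0,-0.1],[0.005,0,-0.1],[0.02,0,-0.095],[0.02,0,-0.095]], rotation=[[0,0,0],[0,0,0],[0,0,0],[0,0,0],[0,0,0],[0,0,0],[0,0,0],[0,0,0],[0,0,0]])

```text
time: 24.65
position: [0.4325, 0.0717, 0.1299]
tool_rot: [-1.554, -0.168, 0.162]
force: [0.4, 2.3, -0.1]
finger_gap: 0.0003
```

```bash
python3 lev.py; python3 lens.py
python3 - <<'E'
from plan import *
show([tcp(np.radians(x),z=.133) for x in range(204,244,10)])
E
```

```text
level units [-0.003  0.     0.002] y axis [ 0.003  0.01  -1.   ]
scene magnifier [(array([0.529, 0.101, 0.185]), 0.56)]
scene lens [(array([0.506, 0.116, 0.185]), 0.74)]
scene handle [(array([0.517, 0.113, 0.185]), 0.74)]
side magnifier [(array([0.534, 0.089, 0.185]), 0.72), (array([ 0.467, -0.165,  0.185]), 0.57)]
side lens [(array([0.522, 0.091, 0.185]), 0.88), (array([ 0.462, -0.071,  0.185]), 0.51)]
side handle [(array([0.52 , 0.089, 0.185]), 0.81)]
wrist magnifier [(array([0.505, 0.113, 0.185]), 0.58)]
wrist lens [(array([0.506, 0.112, 0.185]), 0.75)]
wrist handle [(array([0.504, 0.114, 0.185]), 0.78)]
tcp r,phi 0.22660132739375077 210.90620467753325 25.25
[0.433 0.074 0.13 ] [-0.211  0.977  0.009]
[0.415 0.12  0.133] [-0.036 -0.015  0.244]
[0.431 0.084 0.133] [ 0.038 -0.002 -0.191]
[0.452 0.052 0.133] [ 0.07  -0.001 -0.181]
[0.479 0.023 0.133] [ 0.101 -0.001 -0.166]
```

Request:
apply_moves(linear=[[0.032,0,-0.08],[0.038,0,-0.08],[0.048,0,-0.075],[0.052,0,-0.07],[0,0,0]], rotation=[[-0.002,0,0],[0,0,0],[0,0,0],[0,0,0],[0,0,0]])

```text
time: 25.67
position: [0.4773, 0.0243, 0.1288]
tool_rot: [-1.557, -0.173, 0.175]
force: [-0.0, -0.8, 0.1]
finger_gap: 0.0001
```

```bash
python3 lev.py; python3 lens.py
python3 - <<'E'
from plan import *
show([tcp(np.radians(x),z=.133) for x in range(230,246,2)])
# ring fit in scene & side: dark pixels near the lens
for n in("scene","side"):
    p=cams.read_camera(n);g=cv2.cvtColor(p["frame"],cv2.COLOR_BGR2GRAY)
    u,v=proj(p,[.55,.075,.185]).astype(int);q=g[v-40:v+40,u-50:u+50]
    cv2.imwrite(f"pics/ring_{n}.png",cv2.resize(q,None,fx=4,fy=4));print(n,u,v,np.percentile(q,[5,25,50,75]))
E
```

```text
level units [-0.002  0.    -0.   ] y axis [-0.002  0.007 -1.   ]
scene magnifier [(array([0.558, 0.08 , 0.185]), 0.56)]
scene lens [(array([0.549, 0.078, 0.185]), 0.78)]
scene handle [(array([0.555, 0.076, 0.185]), 0.83)]
side magnifier [(array([0.559, 0.067, 0.185]), 0.87), (array([0.436, 0.293, 0.185]), 0.58)]
side lens [(array([0.543, 0.056, 0.185]), 0.82)]
side handle [(array([0.563, 0.063, 0.185]), 0.79)]
wrist magnifier [(array([0.537, 0.079, 0.185]), 0.8)]
wrist lens [(array([0.537, 0.08 , 0.185]), 0.81)]
wrist handle [(array([0.536, 0.081, 0.185]), 0.87)]
tcp r,phi 0.22334132651668578 226.95261267137874 26.2667
[0.475 0.027 0.129] [-0.223  0.975  0.01 ]
[0.467 0.034 0.133] [-0.027 -0.022  0.044]
[0.473 0.029 0.133] [ 0.021 -0.    -0.033]
[0.479 0.023 0.133] [ 0.022 -0.    -0.032]
[0.485 0.018 0.133] [ 0.023 -0.    -0.031]
[0.491 0.013 0.133] [ 0.024 -0.    -0.03 ]
[0.497 0.009 0.133] [ 0.025 -0.    -0.03 ]
[0.503 0.004 0.133] [ 0.026 -0.    -0.029]
[0.51  0.    0.133] [ 0.027 -0.    -0.028]
scene 338 180 [ 29.  82. 127. 148.]
side 323 179 [ 30.  60.  94. 114.]
```

Request:
apply_moves(linear=[[0.04,0,-0.055],[0.042,0,-0.055],[0,0,0]], rotation=[[0,0,0],[0,0,0],[0,0,0]])

```text
time: 26.62
position: [0.4963, 0.0106, 0.1284]
tool_rot: [-1.551, -0.175, 0.182]
force: [0.4, 0.5, -0.6]
finger_gap: -0.0
```

```bash
python3 lens.py
```

```text
scene magnifier [(array([0.57 , 0.072, 0.185]), 0.79)]
scene lens [(array([0.562, 0.065, 0.185]), 0.69)]
scene handle [(array([0.562, 0.075, 0.185]), 0.58)]
side magnifier [(array([0.584, 0.041, 0.185]), 0.56)]
side lens [(array([0.565, 0.029, 0.185]), 0.76)]
side handle [(array([0.569, 0.034, 0.185]), 0.74)]
wrist magnifier [(array([0.551, 0.07 , 0.185]), 0.71)]
wrist lens [(array([0.55 , 0.071, 0.185]), 0.63)]
wrist handle [(array([0.55 , 0.071, 0.185]), 0.66)]
tcp r,phi 0.2220609569882427 233.09193509465248 27.2167
```

Request:
apply_moves(linear=[[-0.1,0,0.1],[-0.04,0,0.04],[0,-0.2,0],[0,-0.2,0],[0,-0.2,0],[0,-0.2,0],[0,-0.2,0],[0.1,-0.1,0],[0.15,0,0],[0,0,0]], rotation=[[0,0,0],[0,0,0],[0,0,0],[0,0,0],[0,0,0],[0,0,0],[0,0,0],[0,0,0],[0,0,0],[0,0,0]])

```text
time: 28.05
position: [0.509, 0.043, 0.3588]
tool_rot: [-1.549, -0.174, 0.188]
force: [-0.2, 0.7, -0.3]
finger_gap: -0.0001
```

```bash
python3 lens.py
cat > ring.py <<'E'
from plan import *
import sys
from scipy.optimize import minimize
# fit lens ring (R 58, r ~50 at z .185..194) darkness and post angle with known geometry
th=np.linspace(0,2*np.pi,90)
def mk(n):
    p=cams.read_camera(n);return p,cv2.GaussianBlur(cv2.cvtColor(p["frame"],cv2.COLOR_BGR2GRAY),(3,3),0).astype(np.float32)
def samp(p,g,c,R,z):
    X=np.c_[c[0]+R*np.cos(th),c[1]+R*np.sin(th),np.full(90,z)]
    k=X@np.array(p["R"]).T+np.array(p["t"]);m=np.c_[p["fx"]*k[:,0]/k[:,2]+p["cx"],p["fy"]*k[:,1]/k[:,2]+p["cy"]].astype(np.float32)
    return cv2.remap(g,m[:,:1],m[:,1:],cv2.INTER_LINEAR,borderValue=128)
for n in("scene","side","wrist"):
    p,g=mk(n)
    best=min(((np.median(samp(p,g,(x,y),.054,.188))-.5*np.median(samp(p,g,(x,y),.066,.188))-.5*np.median(samp(p,g,(x,y),.040,.188)),x,y) for x in np.arange(.50,.61,.002) for y in np.arange(.02,.13,.002)))
    bd=min(((np.median(samp(p,g,(x,y),.055,.07))-.5*np.median(samp(p,g,(x,y),.066,.07))-.5*np.median(samp(p,g,(x,y),.044,.081)),x,y) for x in np.arange(.53,.58,.002) for y in np.arange(.045,.095,.002)))
    print(n,"lens",np.round(best,3),"well ring",np.round(bd,3))
    cv2.imwrite(f"pics/f_{n}.png",p["frame"])
E
python3 ring.py
```

```text
scene magnifier [(array([0.567, 0.067, 0.185]), 0.79)]
scene lens [(array([ 0.566, -0.533,  0.185]), 0.74), (array([0.558, 0.075, 0.185]), 0.6)]
scene handle [(array([0.558, 0.07 , 0.185]), 0.92)]
side magnifier [(array([0.563, 0.066, 0.185]), 0.73)]
side lens [(array([0.543, 0.055, 0.185]), 0.89)]
side handle [(array([0.562, 0.086, 0.185]), 0.65)]
wrist magnifier [(array([0.566, 0.075, 0.185]), 0.56)]
wrist lens [(array([0.568, 0.08 , 0.185]), 0.6)]
wrist handle [(array([0.564, 0.078, 0.185]), 0.69)]
tcp r,phi 0.19301830311992973 230.6473250504822 28.65
scene lens [-86.578   0.558   0.068] well ring [-33.763   0.56    0.065]
side lens [-51.706   0.562   0.072] well ring [-25.665   0.546   0.059]
wrist lens [-103.481    0.56     0.07 ] well ring [-50.057   0.552   0.071]
```

Run:
```python
from h import *
W=cv2.imread("pics/m12.png")
for n,(x0,o) in {"scene":(0,(290,165)),"side":(400,(270,165))}.items():
    c=W[:300,x0:x0+400].astype(int);m=((c[...,2]-c[...,0])>18).astype(np.uint8)
    k,l,st,ce=cv2.connectedComponentsWithStats(m);i=1+st[1:,4].argmax()
    px=np.array(o)+ce[i]*.3;p=cams.read_camera(n);h=st[i,:4]*.3
    print(n,st[i],px)
    for z in(.074,.081): print(z,ray(p,px,z).round(4))
```

```text
scene [ 115  115   87   68 4704] [337.45433673 209.5752551 ]
0.074 [0.5577 0.0636 0.074 ]
0.081 [0.5617 0.0589 0.081 ]
side [ 147  122   72   46 1926] [324.58722741 208.52258567]
0.074 [0.5473 0.0593 0.074 ]
0.081 [0.5425 0.051  0.081 ]
```

Run:
```python
from h import *
p=cams.read_camera("wrist");f=p["frame"].astype(int)
m=cv2.morphologyEx(((f[...,2]-f[...,0])>18).astype(np.uint8),cv2.MORPH_OPEN,np.ones((5,5)))
k,l,st,ce=cv2.connectedComponentsWithStats(m)
print(p["t"],[(st[i].tolist(),ce[i].round(1).tolist(),ray(p,ce[i],.072).round(4)) for i in range(1,k) if st[i,4]>300])
# top-down rectified polar profile about (.556,.068) at deck level
c=np.array([.556,.068]);g=cv2.cvtColor(p["frame"],cv2.COLOR_BGR2GRAY).astype(np.float32)
rr=np.arange(.036,.074,.002);print("r mm",(rr*1000).round().astype(int))
for a in range(0,360,30):
    A=np.radians(a);row=[]
    for r in rr:
        u,v=proj(p,[c[0]+r*np.cos(A),c[1]+r*np.sin(A),.07]);row.append(int(g[int(round(v)),int(round(u))]) if 0<=v<399.4 and 0<=u<639.4 else -1)
    print(a,row)
```

```text
[-0.49760282 -0.141664    0.51123169] [([0, 38, 56, 132, 5267], [23.4, 108.6], array([0.1117, 0.0181, 0.072 ])), ([627, 93, 13, 38, 377], [634.1, 112.1], array([0.8731, 0.1893, 0.072 ])), ([614, 147, 26, 45, 907], [628.5, 170.1], array([0.899 , 0.1191, 0.072 ])), ([439, 195, 23, 23, 314], [448.2, 204.7], array([0.6832, 0.0198, 0.072 ]))]
r mm [36 38 40 42 44 46 48 50 52 54 56 58 60 62 64 66 68 70 72]
0 [220, 219, 224, 229, 232, 227, 176, 157, 156, 153, 156, 162, 168, 172, 169, 169, 168, 170, 168]
30 [220, 216, 221, 231, 235, 228, 215, 168, 160, 156, 153, 167, 174, 171, 170, 172, 172, 172, 172]
60 [220, 219, 220, 227, 233, 237, 241, 235, 197, 177, 170, 174, 95, 38, 34, 35, 33, 35, 53]
90 [219, 220, 220, 222, 232, 216, 59, 35, 37, 37, 35, 49, 88, 143, 137, 139, 140, 140, 140]
120 [217, 136, 69, 32, 40, 36, 38, 78, 139, 104, 94, 96, 110, 138, 141, 140, 142, 141, 142]
150 [126, 47, 36, 37, 39, 38, 179, 241, 197, 106, 94, 94, 117, 135, 142, 142, 139, 142, 145]
180 [202, 123, 41, 35, 41, 38, 73, 121, 127, 103, 92, 95, 109, 96, 94, 92, 95, 93, 97]
210 [220, 221, 221, 214, 174, 70, 36, 36, 33, 34, 44, 67, 94, 94, 90, 100, 92, 95, 92]
240 [219, 220, 219, 227, 232, 229, 202, 157, 151, 150, 115, 57, 19, 20, 22, 25, 25, 57, 82]
270 [221, 218, 221, 227, 230, 220, 189, 156, 158, 155, 161, 168, 168, 166, 167, 163, 169, 165, 129]
300 [221, 220, 223, 230, 231, 218, 160, 153, 154, 154, 162, 167, 166, 167, 167, 167, 169, 166, 167]
330 [219, 218, 225, 230, 231, 221, 177, 156, 152, 153, 160, 166, 167, 167, 169, 165, 166, 171, 173]
```

Request:
apply_moves(linear=[[0.09,0,-0.09],[0.09,0,-0.09],[0.09,0,-0.09],[0,0,0]], rotation=[[0,0,0],[0,0,0],[0,0,0],[0,0,0]])

```text
time: 29.28
position: [0.5711, 0.0016, 0.3562]
tool_rot: [-1.545, -0.171, 0.194]
force: [0.0, 0.4, -0.5]
finger_gap: 0.0002
```

```bash
python3 ring.py
python3 - <<'E'
from h import *
p=cams.read_camera("wrist");C=-np.array(p["R"]).T@p["t"];print("cam",C.round(3))
f=p["frame"].astype(np.float32)
c=np.array([.556,.069]);rr=np.arange(.030,.066,.002);print("r",(rr*1000).round().astype(int))
for a in range(0,360,30):
    A=np.radians(a);o=[]
    for r in rr:
        u,v=proj(p,[c[0]+r*np.cos(A),c[1]+r*np.sin(A),.07]);b=f[int(round(v)),int(round(u))];o.append("%d/%d"%(b[1],b[2]-b[0]))
    print(a,*o)
E
```

```text
scene lens [-88.357   0.558   0.068] well ring [-33.386   0.56    0.065]
side lens [-51.607   0.562   0.072] well ring [-28.262   0.548   0.063]
wrist lens [-95.312   0.56    0.07 ] well ring [-24.73    0.55    0.085]
cam [0.557 0.068 0.524]
r [30 32 34 36 38 40 42 44 46 48 50 52 54 56 58 60 62 64]
0 212/6 213/5 211/8 216/6 212/4 220/-4 229/-10 227/-11 215/-19 197/-19 156/-20 157/-20 151/-22 157/-19 163/-21 165/-20 165/-22 163/-23
30 215/8 216/3 215/8 215/8 213/6 219/0 230/-6 230/-8 222/-17 210/-17 161/-18 155/-18 156/-20 155/-22 168/-20 171/-22 170/-21 169/-21
60 213/10 213/8 213/10 216/9 214/10 218/2 228/-5 230/-5 235/-8 236/-7 217/-13 170/-18 171/-21 171/-19 177/-20 198/-20 193/-21 185/-20
90 225/-1 226/0 219/10 217/13 217/11 214/11 217/10 233/-2 239/-3 238/-5 229/-6 171/-15 165/-15 171/-17 177/-16 190/-19 162/-18 63/-8
120 214/14 212/16 213/14 215/15 213/16 214/15 215/15 228/-1 234/-3 241/-3 237/-3 176/-10 166/-11 174/-14 172/-15 145/-11 98/-9 28/-3
150 213/16 215/17 215/15 214/17 213/16 215/16 213/16 220/8 235/-2 240/-1 227/-3 178/-9 164/-10 175/-10 162/-9 109/-7 39/-4 29/-3
180 214/16 210/17 216/16 220/11 219/11 216/15 216/17 220/7 229/-1 229/-2 215/-4 162/-8 159/-8 158/-5 155/-10 117/-5 70/-3 26/-7
210 217/14 213/14 213/13 216/14 215/12 212/12 217/13 225/2 229/-4 222/-10 199/-9 162/-15 157/-14 157/-15 162/-14 141/-13 105/-9 43/-4
240 214/10 213/8 211/9 215/8 216/9 217/11 219/8 223/0 227/-9 194/-15 159/-16 152/-16 153/-18 153/-16 159/-20 171/-17 161/-20 82/-10
270 212/6 217/8 214/5 215/6 215/6 216/6 222/-2 229/-9 225/-14 185/-17 160/-19 154/-20 151/-18 155/-18 163/-19 166/-19 167/-19 156/-18
300 212/8 214/8 215/6 214/6 215/6 215/4 231/-6 230/-7 213/-14 190/-16 153/-19 151/-18 154/-16 158/-20 166/-21 164/-18 168/-20 167/-19
330 215/8 215/7 214/7 216/7 215/4 221/-1 226/-8 226/-10 217/-17 192/-17 155/-20 151/-20 152/-19 157/-22 166/-22 162/-21 165/-19 166/-19
```

```bash
python3 -c "
from station import robot
print(robot.job_done())"
```

```text
the job is handed in; nothing more can be done
None
```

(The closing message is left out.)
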